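Tip the orange marker out of its tube

ROBOT

A 7-joint arm with a two-finger parallel gripper is mounted at the origin on the work surface. World frame = base frame: x ahead of the robot, y to its left, z up, the work surface at z = 0. Lengths are in m, angles in rad, forces in N, time in s.
With the tool pointing down it reaches from about 0.425 to 0.875 m from the base axis. Payload 8.4 kg.
Tool frame: the origin (TCP) lies at the very end of the fingers, on their centre line; the grasp point (between the pads) lies 19 mm behind it; z points along the fingers, x is the direction in which the jaws open and shut, and the axes are right-handed (so a half turn about z gives the same grasp; the last joint's range is limited). The gripper opens to 87 mm and grips with 3 to 60 N. Pads are 19 mm wide; open, the fingers measure 117 mm over their backs; the gripper's body (75 mm by 190 mm) begins 51 mm behind the grasp point.
Start: joints at [1.018, 0.333, 0.04, 1.465, -0.013, 1.343, -0.059], TCP at [0.285, -0.584, 0.223] pointing down, gripper open.
Joint ranges: [-2.58, 2.58], [-0.38, 2.09], [-1.3, 1.39], [0.25, 2.4], [-1.5, 4.64], [0.08, 2.09], [-2.65, 2.65]. Speed limits (rad/s): [2.22, 2.22, 2.79, 2.79, 3.14, 3.14, 3.14].

INTERFACE

Orientations are given as a 3x3 rotation matrix whose columns are the frame's x, y, z axes.
In Python, from cell import manip gives the robot as it stands. The module is installed in compiled form; this text tells all that it offers.
- The arm moves only by the tool apply_moves, never from a script. Its argument "commands" is a list of rows, each an object with "dr": the turn, a rotation vector about the tool's x, y, z in rad, a list of three; "delta_pos": the shift along the tool's x, y, z in mm, a list of three; "jaw": the gripper's target within -1 to 1 (fully open at 1, half-way at 0, shut at -1). A call has 1 to 5 rows; each row is the pose to reach, as a shift and turn from the pose commanded when the call began, along the tool's axes at that moment; what a row does not reach only later rows make up. A row lasts 1/8 s, in which the tool goes at most 62.5 mm and 10.7 degrees, less where a joint would pass 70% of its speed; a pose out of reach is approached as far as the arm can. A call with a gripper value outside its range is refused whole. The fingers move at their own pace and stop on an object; "grip_force" is the grip in N (left out, the last holds). Time passes only in rows, so rows that repeat a pose let the fingers close. It gives the time, the measured TCP pose, the force and the opening at its end, in the units of the state.
- manip.read_state(): the state, without advancing time (a new reading comes with each control period).
- manip.get_image(name): name is "side" or "top"; returns the picture (384x512x3 uint8, red, green, blue); there is no depth.
- manip.camera_info(name): a dict with "fx", "fy", "cx", "cy" (pixels), "rvec" (rotation vector, rad) and "tvec" (3), from world to camera coordinates, as OpenCV has them. Camera axes: x right, y down, z forward; pixel columns grow to the right and rows downward; lengths in m; the calibration is good to about 2 mm. A picture is of the moment at which its call begins. camera_info takes no time and is no camera call.
- manip.sign_off(): hands the job in, once; it reports no verdict.
Trained networks look in the newest picture that a camera, given by its name, has taken for a name from the list of things; names that differ only in an ending like _2 or _b are one class to them, and where a whole thing is asked for, a point or a joint stands for the part that bears it (a point fixed in the world has none). Each returns a list of dicts, best first, with "score" (0 to 1); they miss things now and then, are a little off and sometimes report something else, mostly with a low value. They report only what shows in the picture. A call takes as long as a camera call.
- manip.silhouettes(name, camera): "pixels" (384x512 bool, what is visible of it) and "box" ([left, top, width, height] in pixels, round what is visible of it).
- manip.spot_point(name, camera): "centre" ([column, row] in pixels: a listed point, or the origin of a listed thing).
The state is a dict: "t": time; "q": joint angles; "qd": joint speeds; "joint_efforts": joint torques, N m; "tcp_pos": TCP position; "orientation": TCP orientation; "force": force on the tool from outside, world axes, zero at the start; "moment": the same for the moment, N m; "width": opening from 0.0 (shut) to 1.0 (fully open).
Only numpy, scipy, OpenCV 4.12 (cv2) and the standard library are available. Lean on these libraries where they do the work, as an engineer would, in place of code of your own. Each camera call takes 0.05 s, during which the arm holds its last target.

TASK

In this T-shirt print shop the fabric markers sit too deep in their clear tip-out tubes to be gripped. Tip the tube that holds the orange marker over, by its red side bar, until the marker slides out into the grey catch tray in front of it, then stand that tube back upright and let go. Leave the tube with the blue marker standing.

Things in the scene. Friction and masses are not known exactly. Their poses are not given: they have to be found in the camera images.
- orange_marker_mid (a point): Stubby fabric marker, 85 mm long, 20 to 22 mm thick, orange with two thin white rings, about 30 g; the point is its centre, half-way along, z from tip to cap. It starts upright on the floor of a clear tube that is 42 mm square outside, 34 mm inside and 150 mm long, its top 55 to 65 mm below the tube's mouth. A twin tube holds a blue marker; which is left or right varies.
- orange_stand: Fixed grey stand of the orange marker's tube. Origin on the work surface right under the hinge; z up, x the way the tube tips (away from the robot), y left. Hinge line parallel to y at x 0, z 125 mm. Upright tube: axis at x -21, y 0, mouth at z 255. Bracket on the -y side, z up to 142. Open grey catch tray: inside x 31 to 283, y -65 to 65, floor z 11, rim z 51 (all mm).
- orange_tube (a joint): Tilt of this tube, rad: 0 upright, 2.1 fully over, mouth 30 degrees downward (stops); there the smooth marker slides out by itself. Stiff: stays where left, 1 to 3 N at its bar. The bar: red, round, 12 mm thick, parallel to the stand's y from y 21 to 102 mm, turns with the tube; upright it is at x -21, z 230 mm. Take it from above across its thickness near y 75 mm.
- blue_tube (a joint): Tilt in rad of the twin tube, which holds the blue marker: 0 upright. It is to stay standing.

How it is judged:
On the way:
1. the orange marker has slid out of its tube into the catch tray in front of it (x of orange_marker_mid in the frame of orange_stand between 0.03 and 0.284 m and y of orange_marker_mid in the frame of orange_stand between -0.066 and 0.066 m and height (world z) of orange_marker_mid below 0.055 m), for 0.2 s.
At the end, for the whole second after the job is handed in: The orange marker lies in the catch tray of its own stand (its centre within the tray's walls and below 55 mm), its tube is back within about 11 degrees (0.2 rad) of upright and still, and the blue marker's tube stands within 0.2 rad of upright (all of step 1 and value of joint each of orange_tube, blue_tube below 0.2 rad and velocity of joint orange_tube between -0.05 and 0.05 rad/s); the robot touches nothing.
It fails at once if the tube with the blue marker is tipped (more than 0.35 rad) (value of joint blue_tube above 0.35 rad).
It also fails if it takes over 51 s, if anything falls off the work surface, if the arm or the gripper's body presses on something with over 40 N, if the wrist force passes 120 N, or if a joint passes its speed limit or range.

## Working session

There is one attempt and no reset: what is moved stays moved. The work goes in short steps, Python scripts to look and compute and a tool call to move; the robot and the scene stay as the last step left them, time stands still between calls to the robot, and variables do not carry over. Pictures are saved under pics/ and viewed, and the job is handed in when it is done.

Besides the shell and the picture viewer there is one more tool, called after "Emit:" as name(argument=value, ...) on one line, values as JSON. apply_moves: Moves the arm, as the interface text tells. Its arguments: {"type":"object","properties":{"commands":{"type":"array"},"grip_force":{"type":"number"}},"required":["commands"]}

```bash
mkdir -p pics
cat > h.py <<'E'
import numpy as np, cv2
from cell import manip
def cam(n):
    c=manip.camera_info(n); K=np.array([[c['fx'],0,c['cx']],[0,c['fy'],c['cy']],[0,0,1.]])
    return K,cv2.Rodrigues(np.array(c['rvec'],float))[0],np.array(c['tvec'],float).ravel()
def proj(n,P):
    K,R,t=cam(n); p=(K@(R@np.atleast_2d(P).T+t[:,None])); return (p[:2]/p[2]).T
def ray(n,uv):
    K,R,t=cam(n); d=R.T@np.linalg.inv(K)@np.array([uv[0],uv[1],1.]); return -R.T@t,d
def atz(n,uv,z):
    o,d=ray(n,uv); return o+d*(z-o[2])/d[2]
def pic(n,f):
    im=manip.get_image(n); cv2.imwrite('pics/'+f,im[:,:,::-1]); return im
E
python3 - <<'E'
from h import *
s=manip.read_state(); print({k:np.round(v,3).tolist() for k,v in s.items()})
for n in('side','top'):
    pic(n,n+'0.png'); K,R,t=cam(n); print(n,K[0,0],'pos',(-R.T@t).round(3))
    for nm in('orange_marker_mid','orange_stand','orange_tube','blue_tube'):
        try:
            for r in manip.spot_point(nm,n)[:3]: print('spot',nm,np.round(r['centre'],1),r['score'])
        except Exception as e: print(nm,e)
        for r in manip.silhouettes(nm,n)[:3]: print('sil',nm,r['box'],r['score'])
E
```

```text
{'t': 0.0, 'q': [1.018, 0.334, 0.04, 1.466, -0.013, 1.343, -0.059], 'qd': [-0.001, 0.001, -0.001, -0.0, 0.001, -0.0, 0.001], 'joint_efforts': [0.0, -65.635, 1.336, -40.38, -0.06, 0.045, 0.0], 'tcp_pos': [0.285, -0.584, 0.222], 'orientation': [[0.438, -0.899, -0.001], [-0.899, -0.438, 0.001], [-0.002, 0.0, -1.0]], 'force': [0.419, 0.592, -0.135], 'moment': [0.014, -0.02, -0.011], 'width': 0.996}
side 420.7303050204802 pos [0.439 0.612 0.544]
spot orange_stand [272.3 189.9] 0.59
sil orange_stand [139.6, 79.1, 166.3, 132.8] 0.63
orange_tube it knows: orange_marker_mid, orange_stand
sil orange_tube [270.0, 82.3, 29.1, 74.9] 0.55
blue_tube it knows: orange_marker_mid, orange_stand
sil blue_tube [255.5, 179.5, 43.1, 109.8] 0.85
top 483.81891231530994 pos [ 0.439 -0.028  1.073]
sil orange_marker_mid [349.2, 205.2, 11.0, 10.9] 0.5
spot orange_stand [333.5 201.1] 0.92
sil orange_stand [290.4, 64.4, 83.6, 168.1] 0.78
orange_tube it knows: orange_marker_mid, orange_stand
sil orange_tube [300.2, 194.0, 74.0, 31.0] 0.95
blue_tube it knows: orange_marker_mid, orange_stand
sil blue_tube [84.0, 191.6, 84.7, 29.6] 0.69
```

View pics/side0.png

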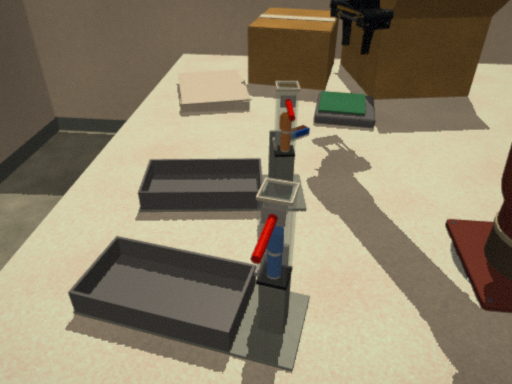

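View pics/top0.png

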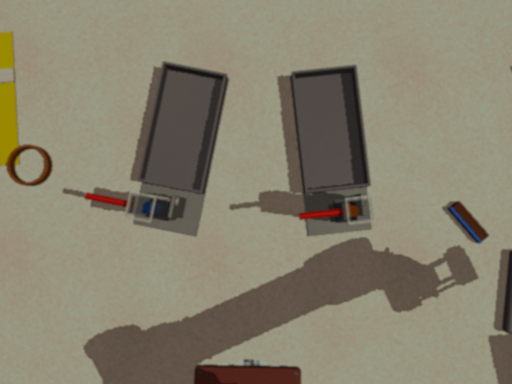

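Run:
```python
from h import *
im=cv2.imread('pics/top0.png'); cv2.imwrite('pics/z.png',cv2.resize(im[55:245,280:390],None,fx=3.1,fy=3.1,interpolation=cv2.INTER_CUBIC))
from scipy.optimize import least_squares
L=np.array([[.287,.069,.051],[.287,-.069,.051],[.027,-.069,.051],[.027,.069,.051],[-.021,.102,.230]])
U=np.array([[291,71],[355.5,66.5],[369.5,184],[304,191.5],[300,216.]])
def W(p,L):
    c,s=np.cos(p[2]),np.sin(p[2]); return np.c_[p[0]+c*L[:,0]-s*L[:,1],p[1]+s*L[:,0]+c*L[:,1],L[:,2]]
r=least_squares(lambda p:(proj('top',W(p,L))-U).ravel(),[.5,-.2,0])
print(r.x,r.fun.reshape(-1,2).round(1))
p=r.x
Q=np.array([[0,0,0],[0,0,.125],[-.021,.075,.23],[-.021,.102,.23],[-.021,.021,.23],[0,.021,.255],[-.042,.021,.255],[0,-.021,.255],[-.042,-.021,.255]])
print(W(p,Q).round(3)); 
for n in('top','side'): print(n,proj(n,W(p,Q)).round(1).tolist())
V=cv2.resize(im,None,fx=1,fy=1)
for n in('top','side'):
    a=cv2.imread(f'pics/{n}0.png'); a=cv2.resize(a,None,fx=4,fy=4,interpolation=cv2.INTER_CUBIC)
    for q in proj(n,W(p,np.r_[L,Q])): cv2.circle(a,tuple(int(v*4+2) for v in q),4,(0,255,0),1)
    a=a[220:960,1120:1520] if n=='top' else a[280:860,540:1250]
    cv2.imwrite(f'pics/o_{n}.png',cv2.resize(a,None,fx=.8,fy=.8))
```

```text
[ 0.47616239 -0.18725     0.13204502] [[ 0.4  0.5]
 [-0.3 -1.9]
 [ 0.4  0.8]
 [ 1.3  0.4]
 [-1.5  0.1]]
[[ 0.476 -0.187  0.   ]
 [ 0.476 -0.187  0.125]
 [ 0.445 -0.116  0.23 ]
 [ 0.442 -0.089  0.23 ]
 [ 0.453 -0.169  0.23 ]
 [ 0.473 -0.166  0.255]
 [ 0.432 -0.172  0.255]
 [ 0.479 -0.208  0.255]
 [ 0.437 -0.214  0.255]]
top [[335.6, 201.8], [345.0, 199.8], [313.9, 214.4], [298.5, 216.1], [344.7, 210.9], [345.7, 198.4], [348.6, 223.1], [370.3, 195.7], [373.3, 220.4]]
side [[272.2, 192.4], [273.9, 143.9], [289.9, 112.1], [291.4, 118.2], [287.1, 100.9], [276.8, 88.7], [298.7, 88.5], [275.2, 81.1], [296.2, 81.0]]
```

View pics/o_top.png

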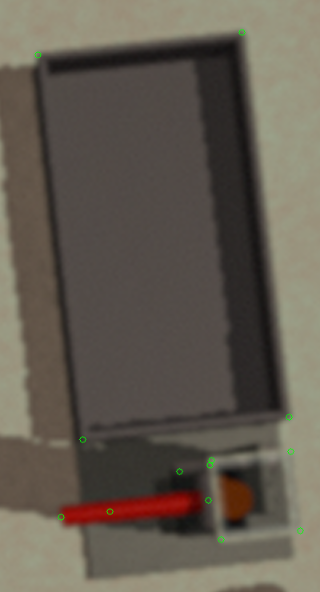

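View pics/o_side.png

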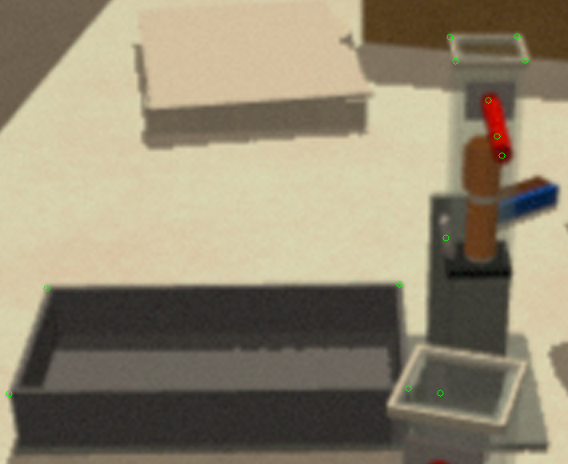

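```bash
cat >> h.py <<'E'
from scipy.spatial.transform import Rotation as Rn
HX,HY,YAW=.4762,-.1873,.130
def S(x,y,z):
    c,s=np.cos(YAW),np.sin(YAW); return np.array([HX+c*x-s*y,HY+s*x+c*y,z])
c,s=np.cos(YAW),np.sin(YAW); RT=np.array([[c,s,0],[s,-c,0],[0,0,-1.]])
def go(P,R=RT):
    st=manip.read_state(); R0=np.array(st['orientation'])
    print('t',round(st['t'],2),'tcp',np.round(st['tcp_pos'],4),'w',round(st['width'],3),'F',np.round(st['force'],1),'d',(R0.T@(P-np.array(st['tcp_pos']))*1000).round(1),'dr',Rn.from_matrix(R0.T@R).as_rotvec().round(4))
def bar(th): 
    c,s=np.cos(th),np.sin(th); return S(-.021*c+.105*s,.075,.125+.021*s+.105*c)-[0,0,.019]
E
python3 - <<'E'
from h import *
go(S(-.021,.075,.32))
E
```

```text
t 0.7 tcp [ 0.2849 -0.5842  0.2225] w 1.0 F [ 0.4 -0.6 -0.3] d [-350.6 -349.9  -97.4] dr [-0.000e+00  1.000e-04 -1.247e+00]
```

Emit:
apply_moves(commands=[{"dr": [0, 0, 0], "delta_pos": [0, 0, -50], "jaw": 1}, {"dr": [0, 0, -0.15], "delta_pos": [0, 0, -97], "jaw": 1}, {"dr": [0, 0, -0.3], "delta_pos": [-35, -35, -97], "jaw": 1}, {"dr": [0, 0, -0.45], "delta_pos": [-70, -70, -97], "jaw": 1}, {"dr": [0, 0, -0.6], "delta_pos": [-105, -105, -97], "jaw": 1}])

```text
t: 1.32
tcp_pos: [0.3337, -0.4423, 0.3197]
orientation: [[0.872, -0.49, 0.0], [-0.49, -0.872, -0.0], [0.0, 0.0, -1.0]]
force: [1.4, -0.4, 0.1]
width: 0.999
```

```bash
python3 -c "
from h import *
go(S(-.021,.075,.32))"
```

```text
t 1.32 tcp [ 0.3337 -0.4423  0.3197] w 0.999 F [ 1.4 -0.4  0.1] d [ -62.5 -339.6   -0.4] dr [ 3.000e-04 -3.000e-04 -6.422e-01]
```

Emit:
apply_moves(commands=[{"dr": [0, 0, -0.14], "delta_pos": [-12, -45, 0], "jaw": 1}, {"dr": [0, 0, -0.28], "delta_pos": [-25, -90, 0], "jaw": 1}, {"dr": [0, 0, -0.42], "delta_pos": [-38, -135, 0], "jaw": 1}, {"dr": [0, 0, -0.56], "delta_pos": [-50, -180, 0], "jaw": 1}, {"dr": [0, 0, -0.642], "delta_pos": [-62, -225, 0], "jaw": 1}])

```text
t: 1.95
tcp_pos: [0.3908, -0.2161, 0.3198]
orientation: [[0.992, 0.128, 0.001], [0.128, -0.992, -0.001], [0.0, 0.001, -1.0]]
force: [1.6, 1.0, 0.0]
width: 0.998
```

```bash
python3 -c "
from h import *
go(S(-.021,.075,.32))"
```

```text
t 1.95 tcp [ 0.3908 -0.2161  0.3198] w 0.998 F [1.6 1.  0. ] d [ 67.3 -92.5  -0.2] dr [ 0.0006 -0.0005 -0.0015]
```

Emit:
apply_moves(commands=[{"dr": [0, 0, 0], "delta_pos": [25, -35, 0], "jaw": 1}, {"dr": [0, 0, 0], "delta_pos": [50, -70, 0], "jaw": 1}, {"dr": [0, 0, 0], "delta_pos": [67, -92, 0], "jaw": 1}, {"dr": [0, 0, 0], "delta_pos": [67, -92, 0], "jaw": 1}])

```text
t: 2.45
tcp_pos: [0.4463, -0.1158, 0.3198]
orientation: [[0.992, 0.129, 0.0], [0.129, -0.992, 0.0], [0.0, -0.0, -1.0]]
force: [-0.3, -0.4, -0.4]
width: 1.002
```

```bash
python3 -c "
from h import *
go(bar(0))
a=[pic(n,n+'1.png')[:,:,::-1] for n in('top','side')]
cv2.imwrite('pics/b1.png',np.hstack([cv2.resize(a[0][130:290,220:420],None,fx=2,fy=2),cv2.resize(a[1][30:190,190:390],None,fx=2,fy=2)]))
"
```

```text
t 2.45 tcp [ 0.4463 -0.1158  0.3198] w 1.002 F [-0.3 -0.4 -0.4] d [ -0.7  -0.3 108.8] dr [-0.0001 -0.0005 -0.0011]
```

View pics/b1.png

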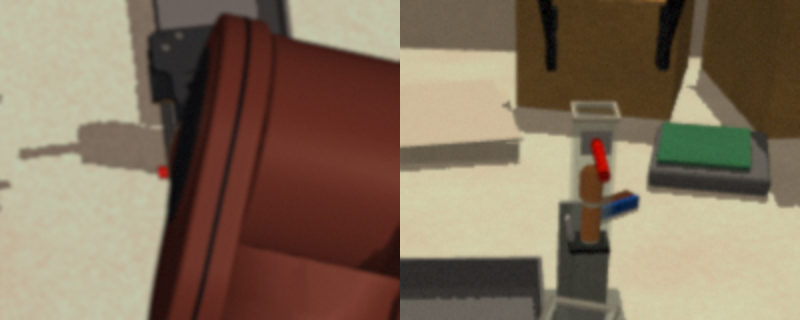

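The side view shows the open fingers (tips near px 551 and 665) straddling the red bar (px 600,155), well above it. Descending.

Emit:
apply_moves(commands=[{"dr": [0, 0, 0], "delta_pos": [0, 0, 35], "jaw": 1}, {"dr": [0, 0, 0], "delta_pos": [0, 0, 70], "jaw": 1}, {"dr": [0, 0, 0], "delta_pos": [0, 0, 95], "jaw": 1}, {"dr": [0, 0, 0], "delta_pos": [0, 0, 109], "jaw": 1}, {"dr": [0, 0, 0], "delta_pos": [0, 0, 109], "jaw": 1}])

```text
t: 3.18
tcp_pos: [0.445, -0.1185, 0.2102]
orientation: [[0.992, 0.124, -0.001], [0.124, -0.992, 0.0], [-0.001, -0.0, -1.0]]
force: [0.4, 0.8, -0.6]
width: 1.005
```

```bash
python3 -c "
from h import *
go(bar(0))
a=[pic(n,n+'2.png')[:,:,::-1] for n in('top','side')]
cv2.imwrite('pics/b2.png',np.hstack([cv2.resize(a[0][130:290,220:420],None,fx=2,fy=2),cv2.resize(a[1][30:190,190:390],None,fx=2,fy=2)]))
"
```

```text
t 3.17 tcp [ 0.445  -0.1185  0.2102] w 1.005 F [ 0.4  0.8 -0.6] d [ 1.  -2.8 -0.8] dr [-0.0004  0.0011 -0.0061]
```

View pics/b2.png

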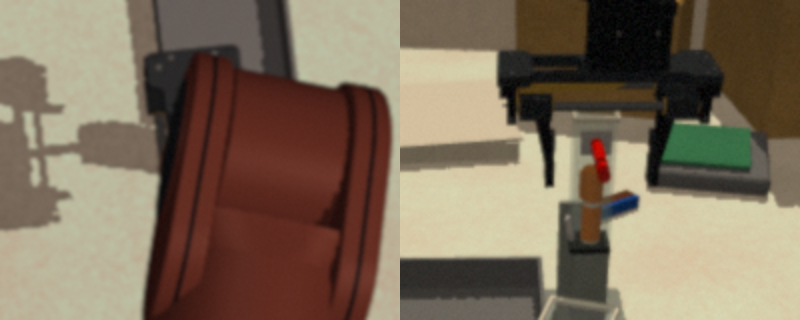

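Emit:
apply_moves(commands=[{"dr": [0, 0, 0], "delta_pos": [1, -2, 0], "jaw": 0}, {"dr": [0, 0, 0], "delta_pos": [1, -2, 0], "jaw": -0.5}, {"dr": [0, 0, 0], "delta_pos": [1, -2, 0], "jaw": -1}, {"dr": [0, 0, 0], "delta_pos": [1, -2, 0], "jaw": -1}, {"dr": [0, 0, 0], "delta_pos": [1, -2, 0], "jaw": -1}], grip_force=15)

```text
t: 3.9
tcp_pos: [0.4463, -0.1158, 0.2106]
orientation: [[0.992, 0.125, -0.0], [0.125, -0.992, 0.0], [-0.0, -0.0, -1.0]]
force: [0.7, -0.2, 0.2]
width: 0.517
```

```bash
python3 -c "
from h import *
go(bar(0)); st=manip.read_state(); print(np.round(st['q'],3))
a=[pic(n,n+'3.png')[:,:,::-1] for n in('top','side')]
cv2.imwrite('pics/b3.png',np.hstack([cv2.resize(a[0][130:290,220:420],None,fx=2,fy=2),cv2.resize(a[1][30:190,190:390],None,fx=2,fy=2)]))
"
```

```text
t 3.9 tcp [ 0.4463 -0.1158  0.2106] w 0.517 F [ 0.7 -0.2  0.2] d [-0.6 -0.3 -0.4] dr [-0.      0.0001 -0.0051]
[ 0.64  -0.023 -0.47   1.898 -0.011  1.264  0.299]
```

View pics/b3.png

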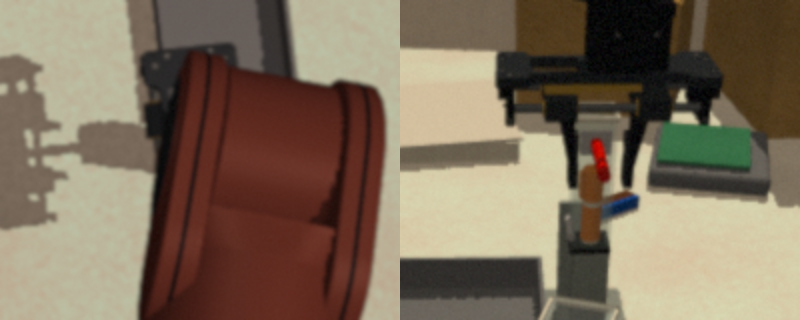

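The fingers are half closed and centred on the bar (px 600,160 between 572 and 630). Keep closing.

Emit:
apply_moves(commands=[{"dr": [0, 0, 0], "delta_pos": [0, 0, 0], "jaw": -1}, {"dr": [0, 0, 0], "delta_pos": [0, 0, 0], "jaw": -1}, {"dr": [0, 0, 0], "delta_pos": [0, 0, 0], "jaw": -1}, {"dr": [0, 0, 0], "delta_pos": [0, 0, 0], "jaw": -1}, {"dr": [0, 0, 0], "delta_pos": [0, 0, 0], "jaw": -1}])

```text
t: 4.62
tcp_pos: [0.4463, -0.1158, 0.2106]
orientation: [[0.992, 0.125, -0.0], [0.125, -0.992, 0.0], [-0.0, -0.0, -1.0]]
force: [-1.3, -0.2, 1.4]
width: 0.128
```

```bash
python3 -c "
from h import *
go(bar(0)); st=manip.read_state(); print(np.round(st['q'],3))
a=[pic(n,n+'4.png')[:,:,::-1] for n in('top','side')]
cv2.imwrite('pics/b4.png',np.hstack([cv2.resize(a[0][130:290,220:420],None,fx=2,fy=2),cv2.resize(a[1][30:190,190:390],None,fx=2,fy=2)]))
for th in np.arange(.15,2.26,.15):
  P=bar(th); print(round(th,2),(RT.T@(P-bar(0))*1000).round(0))
"
```

```text
t 4.62 tcp [ 0.4463 -0.1158  0.2106] w 0.128 F [-1.3 -0.2  1.4] d [-0.6 -0.3 -0.4] dr [-0.0001  0.0002 -0.0051]
[ 0.64  -0.023 -0.47   1.898 -0.011  1.264  0.299]
0.15 [16. -0. -2.]
0.3 [32. -0. -2.]
0.45 [48. -0.  1.]
0.6 [63. -0.  6.]
0.75 [77. -0. 14.]
0.9 [90. -0. 23.]
1.05 [102.  -0.  35.]
1.2 [111.  -0.  47.]
1.35 [119.  -0.  62.]
1.5 [124.  -0.  77.]
1.65 [127.  -0.  92.]
1.8 [128.  -0. 108.]
1.95 [126.  -0. 124.]
2.1 [122.  -0. 140.]
2.25 [116.  -0. 155.]
```

View pics/b4.png

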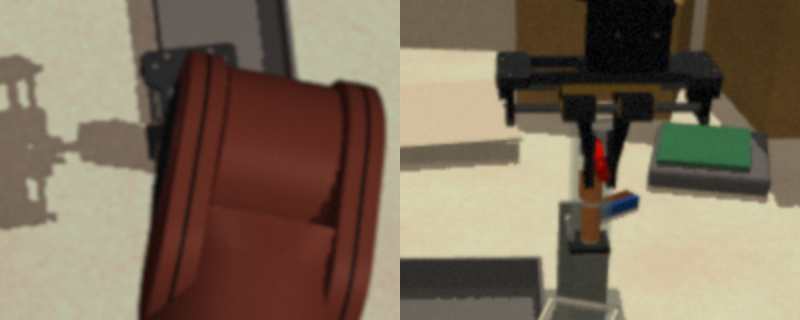

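Emit:
apply_moves(commands=[{"dr": [0, 0, 0], "delta_pos": [16, 0, -2], "jaw": -1}, {"dr": [0, 0, 0], "delta_pos": [32, 0, -2], "jaw": -1}, {"dr": [0, 0, 0], "delta_pos": [48, 0, 1], "jaw": -1}, {"dr": [0, 0, 0], "delta_pos": [63, 0, 6], "jaw": -1}, {"dr": [0, 0, 0], "delta_pos": [63, 0, 6], "jaw": -1}])

```text
t: 5.35
tcp_pos: [0.5104, -0.1078, 0.204]
orientation: [[0.992, 0.125, 0.001], [0.125, -0.992, 0.001], [0.001, -0.001, -1.0]]
force: [1.4, -1.2, 0.4]
width: 0.133
```

```bash
python3 -c "
from h import *
go(bar(.6))
a=[pic(n,n+'5.png')[:,:,::-1] for n in('top','side')]
cv2.imwrite('pics/b5.png',np.hstack([cv2.resize(a[0][130:290,220:420],None,fx=2,fy=2),cv2.resize(a[1][30:190,190:390],None,fx=2,fy=2)]))
"
```

```text
t 5.35 tcp [ 0.5104 -0.1078  0.204 ] w 0.133 F [ 1.4 -1.2  0.4] d [-2.3 -0.6 -0.5] dr [-0.0006 -0.0011 -0.0042]
```

View pics/b5.png

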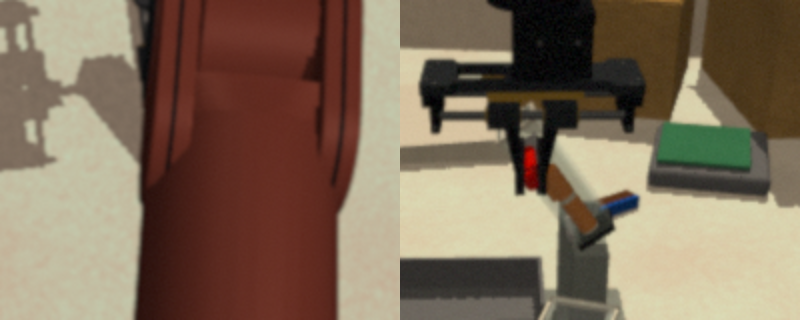

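Emit:
apply_moves(commands=[{"dr": [0, 0, 0], "delta_pos": [13, 0, 8], "jaw": -1}, {"dr": [0, 0, 0], "delta_pos": [26, 0, 17], "jaw": -1}, {"dr": [0, 0, 0], "delta_pos": [38, 0, 29], "jaw": -1}, {"dr": [0, 0, 0], "delta_pos": [47, 0, 41], "jaw": -1}, {"dr": [0, 0, 0], "delta_pos": [55, 0, 56], "jaw": -1}])

```text
t: 6.08
tcp_pos: [0.5637, -0.101, 0.1472]
orientation: [[0.992, 0.125, -0.001], [0.125, -0.992, 0.0], [-0.001, -0.0, -1.0]]
force: [-2.5, -1.7, 2.3]
width: 0.128
```

```bash
python3 -c "
from h import *
for th in (1.35,1.5,1.65,1.8,1.95,2.1,2.15): go(bar(th))
a=[pic(n,n+'6.png')[:,:,::-1] for n in('top','side')]
cv2.imwrite('pics/b6.png',np.hstack([cv2.resize(a[0][60:220,220:420],None,fx=2,fy=2),cv2.resize(a[1][60:220,130:330],None,fx=2,fy=2)]))
"
```

```text
t 6.08 tcp [ 0.5637 -0.101   0.1472] w 0.128 F [-2.5 -1.7  2.3] d [-0.1 -0.8 -2.2] dr [-0.0003  0.0009 -0.005 ]
t 6.08 tcp [ 0.5637 -0.101   0.1472] w 0.128 F [-2.5 -1.7  2.3] d [ 5.3 -0.8 12.9] dr [-0.0003  0.0009 -0.005 ]
t 6.08 tcp [ 0.5637 -0.101   0.1472] w 0.128 F [-2.5 -1.7  2.3] d [ 8.4 -0.9 28.6] dr [-0.0003  0.0009 -0.005 ]
t 6.08 tcp [ 0.5637 -0.101   0.1472] w 0.128 F [-2.5 -1.7  2.3] d [ 9.1 -0.9 44.6] dr [-0.0003  0.0009 -0.005 ]
t 6.08 tcp [ 0.5637 -0.101   0.1472] w 0.128 F [-2.5 -1.7  2.3] d [ 7.4 -0.8 60.6] dr [-0.0003  0.0009 -0.005 ]
t 6.08 tcp [ 0.5637 -0.101   0.1472] w 0.128 F [-2.5 -1.7  2.3] d [ 3.4 -0.8 76.1] dr [-0.0003  0.0009 -0.005 ]
t 6.08 tcp [ 0.5637 -0.101   0.1472] w 0.128 F [-2.5 -1.7  2.3] d [ 1.5 -0.8 81.1] dr [-0.0003  0.0009 -0.005 ]
```

View pics/b6.png

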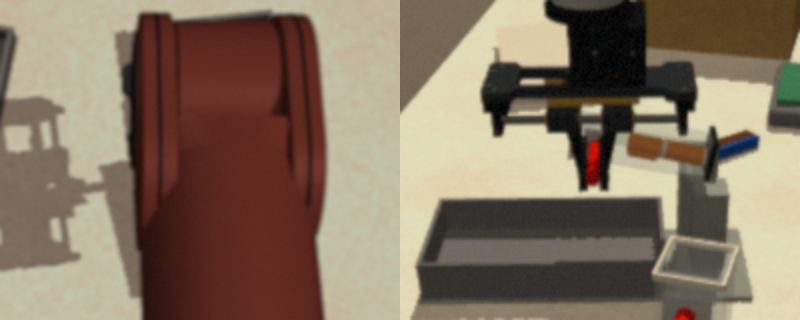

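Emit:
apply_moves(commands=[{"dr": [0, 0, 0], "delta_pos": [5, 0, 13], "jaw": -1}, {"dr": [0, 0, 0], "delta_pos": [8, 0, 28], "jaw": -1}, {"dr": [0, 0, 0], "delta_pos": [9, 0, 44], "jaw": -1}, {"dr": [0, 0, 0], "delta_pos": [7, 0, 60], "jaw": -1}, {"dr": [0, 0, 0], "delta_pos": [3, 0, 76], "jaw": -1}])

```text
t: 6.8
tcp_pos: [0.5676, -0.1006, 0.072]
orientation: [[0.992, 0.125, 0.003], [0.125, -0.992, 0.0], [0.003, 0.0, -1.0]]
force: [4.5, -0.4, 1.6]
width: 0.127
```

Emit:
apply_moves(commands=[{"dr": [0, 0, 0], "delta_pos": [0, 0, 0], "jaw": -1}, {"dr": [0, 0, 0], "delta_pos": [0, 0, 0], "jaw": -1}, {"dr": [0, 0, 0], "delta_pos": [0, 0, 0], "jaw": -1}, {"dr": [0, 0, 0], "delta_pos": [0, 0, 0], "jaw": -1}])

```text
t: 7.3
tcp_pos: [0.5677, -0.1006, 0.0721]
orientation: [[0.992, 0.125, 0.003], [0.125, -0.992, 0.0], [0.003, 0.0, -1.0]]
force: [7.8, 0.2, -3.4]
width: 0.127
```

```bash
python3 -c "
from h import *
for th in (1.95,2.1,2.15): go(bar(th))
a=[pic(n,n+'7.png')[:,:,::-1] for n in('top','side')]
cv2.imwrite('pics/b7.png',np.hstack([cv2.resize(a[0][60:220,220:420],None,fx=2,fy=2),cv2.resize(a[1][60:220,130:330],None,fx=2,fy=2)]))
"
```

```text
t 7.3 tcp [ 0.5677 -0.1006  0.0721] w 0.127 F [ 7.8  0.2 -3.4] d [  3.4  -0.9 -14.5] dr [ 0.     -0.0031 -0.0048]
t 7.3 tcp [ 0.5677 -0.1006  0.0721] w 0.127 F [ 7.8  0.2 -3.4] d [-0.7 -0.9  1. ] dr [ 0.     -0.0031 -0.0048]
t 7.3 tcp [ 0.5677 -0.1006  0.0721] w 0.127 F [ 7.8  0.2 -3.4] d [-2.6 -0.8  6. ] dr [ 0.     -0.0031 -0.0048]
```

View pics/b7.png

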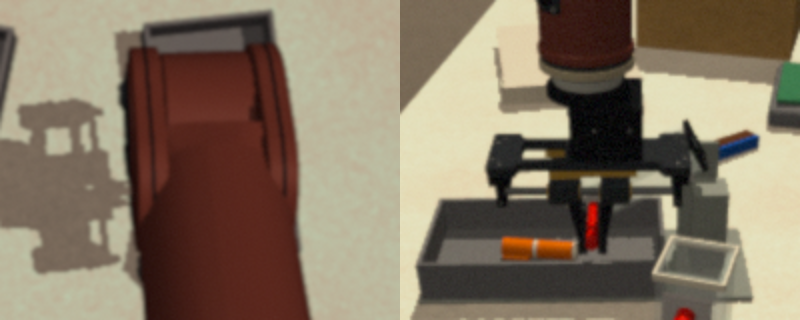

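```bash
python3 -c "
from h import *
manip.get_image('side')
for r in manip.spot_point('orange_marker_mid','side'): print(r)
for r in manip.silhouettes('orange_marker_mid','side'): print(r['box'],r['score'])
c,s=np.cos(YAW),np.sin(YAW)
for uv in((200,184),(181,182),(218,185)):
  P=atz('side',uv,.022); d=P[:2]-[HX,HY]; print(c*d[0]+s*d[1],-s*d[0]+c*d[1])
for th in (1.95,1.8,1.65,1.5,1.35): go(bar(th))
"
```

```text
{'centre': [201.0, 183.0], 'score': 0.88}
[182.3, 180.2, 35.2, 9.2] 0.56
0.16445635342192955 -0.005040541077069801
0.20857692894345467 -0.014350669169118525
0.12340438649879493 -3.1587951424466576e-05
t 7.55 tcp [ 0.5677 -0.1006  0.0721] w 0.127 F [ 7.2  1.2 -4. ] d [  3.4  -0.9 -14.5] dr [ 0.     -0.0032 -0.0048]
t 7.55 tcp [ 0.5677 -0.1006  0.0721] w 0.127 F [ 7.2  1.2 -4. ] d [  5.2  -0.9 -30.4] dr [ 0.     -0.0032 -0.0048]
t 7.55 tcp [ 0.5677 -0.1006  0.0721] w 0.127 F [ 7.2  1.2 -4. ] d [  4.5  -0.9 -46.5] dr [ 0.     -0.0032 -0.0048]
t 7.55 tcp [ 0.5677 -0.1006  0.0721] w 0.127 F [ 7.2  1.2 -4. ] d [  1.5  -0.9 -62.2] dr [ 0.     -0.0032 -0.0048]
t 7.55 tcp [ 0.5677 -0.1006  0.0721] w 0.127 F [ 7.2  1.2 -4. ] d [ -3.9  -0.8 -77.4] dr [ 0.     -0.0032 -0.0048]
```

The marker lies flat in the tray: stand x 0.164, y -0.005, apparent length about 86 mm. Now I'll bring the tube back.

Emit:
apply_moves(commands=[{"dr": [0, 0, 0], "delta_pos": [4, 0, -15], "jaw": -1}, {"dr": [0, 0, 0], "delta_pos": [5, 0, -30], "jaw": -1}, {"dr": [0, 0, 0], "delta_pos": [4, 0, -46], "jaw": -1}, {"dr": [0, 0, 0], "delta_pos": [1, 0, -62], "jaw": -1}, {"dr": [0, 0, 0], "delta_pos": [-4, 0, -77], "jaw": -1}])

```text
t: 8.18
tcp_pos: [0.5636, -0.1011, 0.1498]
orientation: [[0.992, 0.125, 0.003], [0.125, -0.992, 0.0], [0.003, 0.0, -1.0]]
force: [4.7, -0.3, -1.0]
width: 0.132
```

```bash
python3 -c "
from h import *
for th in (1.35,1.2,1.05,.9,.75,.6): go(bar(th))
"
```

```text
t 8.18 tcp [ 0.5636 -0.1011  0.1498] w 0.132 F [ 4.7 -0.3 -1. ] d [-0.  -0.9  0.3] dr [ 0.0002 -0.0031 -0.0048]
t 8.18 tcp [ 0.5636 -0.1011  0.1498] w 0.132 F [ 4.7 -0.3 -1. ] d [ -7.6  -0.8 -13.8] dr [ 0.0002 -0.0031 -0.0048]
t 8.18 tcp [ 0.5636 -0.1011  0.1498] w 0.132 F [ 4.7 -0.3 -1. ] d [-17.2  -0.8 -26.7] dr [ 0.0002 -0.0031 -0.0048]
t 8.18 tcp [ 0.5636 -0.1011  0.1498] w 0.132 F [ 4.7 -0.3 -1. ] d [-28.6  -0.7 -38. ] dr [ 0.0002 -0.0031 -0.0048]
t 8.18 tcp [ 0.5636 -0.1011  0.1498] w 0.132 F [ 4.7 -0.3 -1. ] d [-41.5  -0.7 -47.5] dr [ 0.0002 -0.0031 -0.0048]
t 8.18 tcp [ 0.5636 -0.1011  0.1498] w 0.132 F [ 4.7 -0.3 -1. ] d [-55.7  -0.6 -54.9] dr [ 0.0002 -0.0031 -0.0048]
```

Emit:
apply_moves(commands=[{"dr": [0, 0, 0], "delta_pos": [-8, 0, -14], "jaw": -1}, {"dr": [0, 0, 0], "delta_pos": [-17, 0, -27], "jaw": -1}, {"dr": [0, 0, 0], "delta_pos": [-29, 0, -38], "jaw": -1}, {"dr": [0, 0, 0], "delta_pos": [-42, 0, -47], "jaw": -1}, {"dr": [0, 0, 0], "delta_pos": [-56, 0, -55], "jaw": -1}])

```text
t: 8.8
tcp_pos: [0.5101, -0.108, 0.207]
orientation: [[0.992, 0.125, 0.009], [0.125, -0.992, -0.001], [0.009, 0.002, -1.0]]
force: [7.0, 0.6, 6.2]
width: 0.13
```

```bash
python3 -c "
from h import *
for th in (.6,.45,.3,.15,0): go(bar(th))
"
```

```text
t 8.8 tcp [ 0.5101 -0.108   0.207 ] w 0.13 F [7.  0.6 6.2] d [-1.9 -0.7  2.4] dr [ 0.002  -0.0087 -0.0042]
t 8.8 tcp [ 0.5101 -0.108   0.207 ] w 0.13 F [7.  0.6 6.2] d [-17.1  -0.7  -2.9] dr [ 0.002  -0.0087 -0.0042]
t 8.8 tcp [ 0.5101 -0.108   0.207 ] w 0.13 F [7.  0.6 6.2] d [-32.9  -0.6  -5.8] dr [ 0.002  -0.0087 -0.0042]
t 8.8 tcp [ 0.5101 -0.108   0.207 ] w 0.13 F [7.  0.6 6.2] d [-48.9  -0.5  -6.4] dr [ 0.002  -0.0087 -0.0042]
t 8.8 tcp [ 0.5101 -0.108   0.207 ] w 0.13 F [7.  0.6 6.2] d [-64.8  -0.5  -4.6] dr [ 0.002  -0.0087 -0.0042]
```

Emit:
apply_moves(commands=[{"dr": [0, 0, 0], "delta_pos": [-17, 0, -2], "jaw": -1}, {"dr": [0, 0, 0], "delta_pos": [-33, 0, -4], "jaw": -1}, {"dr": [0, 0, 0], "delta_pos": [-49, 0, -4], "jaw": -1}, {"dr": [0, 0, 0], "delta_pos": [-64, 0, -3], "jaw": -1}, {"dr": [0, 0, 0], "delta_pos": [-64, 0, -3], "jaw": -1}])

```text
t: 9.43
tcp_pos: [0.4454, -0.1163, 0.2098]
orientation: [[0.992, 0.124, 0.007], [0.124, -0.992, -0.002], [0.007, 0.003, -1.0]]
force: [0.7, 1.3, 15.9]
width: 0.131
```

```bash
python3 -c "
from h import *
go(bar(0))
a=[pic(n,n+'8.png')[:,:,::-1] for n in('top','side')]
cv2.imwrite('pics/b8.png',np.hstack([cv2.resize(a[0][60:220,220:420],None,fx=2,fy=2),cv2.resize(a[1][60:220,130:330],None,fx=2,fy=2)]))
"
```

```text
t 9.43 tcp [ 0.4454 -0.1163  0.2098] w 0.131 F [ 0.7  1.3 15.9] d [ 0.4 -0.6 -1.2] dr [ 0.0026 -0.0067 -0.0052]
```

View pics/b8.png

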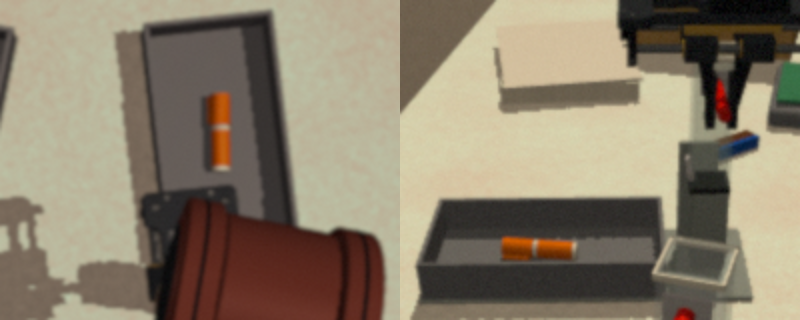

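Emit:
apply_moves(commands=[{"dr": [0, 0, 0], "delta_pos": [0, 0, -1.5], "jaw": -1}, {"dr": [0, 0, 0], "delta_pos": [0, 0, -1.5], "jaw": 1}, {"dr": [0, 0, 0], "delta_pos": [0, 0, -1.5], "jaw": 1}, {"dr": [0, 0, 0], "delta_pos": [0, 0, -1.5], "jaw": 1}, {"dr": [0, 0, 0], "delta_pos": [0, 0, -1.5], "jaw": 1}])

```text
t: 10.15
tcp_pos: [0.4431, -0.1162, 0.2088]
orientation: [[0.992, 0.124, -0.001], [0.124, -0.992, 0.0], [-0.001, -0.0, -1.0]]
force: [-0.3, 1.3, -0.3]
width: 0.497
```

Emit:
apply_moves(commands=[{"dr": [0, 0, 0], "delta_pos": [0, 0, 0], "jaw": 1}, {"dr": [0, 0, 0], "delta_pos": [0, 0, 0], "jaw": 1}, {"dr": [0, 0, 0], "delta_pos": [0, 0, 0], "jaw": 1}, {"dr": [0, 0, 0], "delta_pos": [0, 0, 0], "jaw": 1}])

```text
t: 10.65
tcp_pos: [0.4434, -0.1162, 0.2091]
orientation: [[0.992, 0.125, 0.0], [0.125, -0.992, 0.0], [0.0, -0.0, -1.0]]
force: [0.0, 0.4, 0.1]
width: 0.944
```

Emit:
apply_moves(commands=[{"dr": [0, 0, 0], "delta_pos": [0, 0, -20], "jaw": 1}, {"dr": [0, 0, 0], "delta_pos": [0, 0, -40], "jaw": 1}, {"dr": [0, 0, 0], "delta_pos": [0, 0, -70], "jaw": 1}, {"dr": [0, 0, 0], "delta_pos": [0, 0, -105], "jaw": 1}, {"dr": [0, 0, 0], "delta_pos": [0, 0, -105], "jaw": 1}])

```text
t: 11.28
tcp_pos: [0.4446, -0.1163, 0.3166]
orientation: [[0.992, 0.125, 0.004], [0.125, -0.992, -0.001], [0.004, 0.002, -1.0]]
force: [-0.0, -0.5, -0.2]
width: 0.998
```

```bash
python3 -c "
from h import *
go(bar(0))
a=[pic(n,n+'9.png')[:,:,::-1] for n in('top','side')]
cv2.imwrite('pics/b9.png',np.hstack([cv2.resize(a[0][60:220,220:420],None,fx=2,fy=2),cv2.resize(a[1][60:220,130:330],None,fx=2,fy=2)]))
"
```

```text
t 11.28 tcp [ 0.4446 -0.1163  0.3166] w 0.998 F [-0.  -0.5 -0.2] d [  0.8  -0.7 105.6] dr [ 0.0019 -0.0039 -0.005 ]
```

View pics/b9.png

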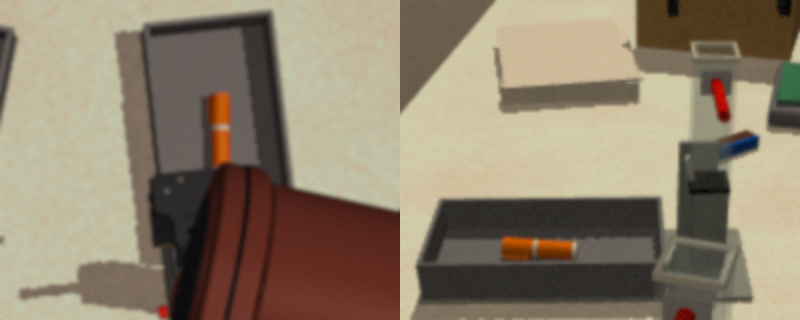

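```bash
python3 -c "
from h import *
for f in('side0','side9'):
  a=cv2.imread(f'pics/{f}.png').astype(int); m=(a[:,:,2]>120)&(a[:,:,1]<60)&(a[:,:,0]<60)
  for r in((90,135,280,302),(205,275,245,285)):
    y,x=np.nonzero(m[r[0]:r[1],r[2]:r[3]]); print(f,len(x),x.mean()+r[2],y.mean()+r[0])
manip.sign_off()
"
```

```text
side0 91 289.5164835164835 107.73626373626374
side0 364 263.92857142857144 237.06043956043956
side9 88 289.5568181818182 107.7840909090909
side9 271 261.8966789667897 241.74538745387454
the job is handed in; nothing more can be done
```

```bash
python3 -c "
import cv2,numpy as np
cv2.imwrite('pics/c.png',np.hstack([cv2.resize(cv2.imread(f'pics/{f}.png')[160:350,210:330],None,fx=3,fy=3) for f in('side0','side9')]))"
```

```text
(no output)
```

View pics/c.png

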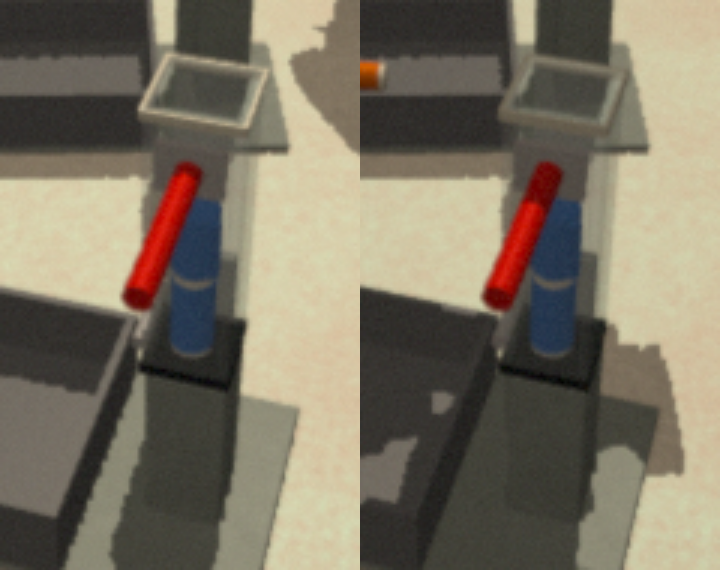

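I tipped the orange marker's tube fully over by its red bar and the marker slid out into its own tray. I then stood the tube back up, let go, lifted clear and handed the job in at about 11.5 s; `sign_off` gives no verdict.

**Last checks:**
- **Orange marker:** it lay flat in the tray at about x 0.164, y -0.005 m in the stand frame. The last picture shows it still there.
- **Orange tube:** its bar is back within 0.1 px of where it started in the side view.
- **Gripper:** it was open about 105 mm above the grasp, with roughly 0 N on the tool.
- **Blue tube:** my pixel check of its bar disagreed, with the centre about 5 px off and fewer red pixels. I only looked into this after handing in. The before and after pictures show the tube unmoved, with the arm's shadow across part of the bar.
- **Forces:** just before release the gripper was pressing on the bar with about 16 N. I lifted 1.5 mm before opening. I saw no higher force reading, and the limits are 40 N and 120 N.

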